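# Open the degreaser jug's push-and-turn safety cap

## Task

Open the green degreaser jug on the bakery bench: push its red safety cap down against its spring, keep it down while you twist it anticlockwise (seen from above) until it comes free, then lift it off. Finish still holding the cap in the gripper, level and still, straight above the open mouth and about 10 cm up. Keep the jug standing where it is, without dragging or tipping it, and leave the white jug and everything else on the bench alone.

Things in the scene. Friction and masses are not known exactly. Their poses are not given: they have to be found in the camera images.
- cap: Red round push-and-turn cap on the green jug: 54 mm diameter, 30 mm tall, ribbed, white arrows on its flat top; 35 g. Origin: centre of its underside; z up its axis. Round: grip it from above in any direction. Its underside is 20 mm above the jug's conical shoulder (a 48 mm wide neck in between), so fingertips may reach 10 mm below it. Once turned free it rests on the neck; after 12 mm of rise it is clear.
- cap_top (a point): Centre of the cap's top, 30 mm above its underside. The lock: three inner lugs let it neither lift nor turn over 8 degrees until pushed down 4 mm or more. Held 5 to 7 mm down, turn it anticlockwise seen from above; from 40 to 80 degrees of turn it is free to lift (rigid stop just past 80; clockwise blocked): 60 degrees (1.05 rad) is best.
- plug (a joint): How far the sprung plug under the cap is pushed down, in m: 0 with the cap locked, grows as the cap is pressed, -0.003 with the cap off. Spring: 5 N at 0 and 1 N more per mm; the cap meets a rigid stop 8 mm down, at 13 N.
- jug: Green rectangular 3 litre plastic jug, full (3 to 4.4 kg), loose on the bench: 190 mm (x) by 140 mm (y), body 125 mm high, white label panels. Origin: centre of its underside; z up. Neck axis at x = -35 mm, y = 0; the locked cap spans 180 to 210 mm above the bench. A handle on the +x half reaches 164 mm high. Its weight holds it still while the cap is turned.
- mouth (a point): Centre of the green jug's mouth, under the cap: on the neck axis, 192 mm above the jug's underside (12 mm above the underside of the locked cap). z up.
- white_jug: White jug of the same shape and handle with a yellow cap, 206 mm high in all, standing near the green one. Not to be touched. Origin: centre of its underside, cap at x = -35 mm.
- beaker: Aluminium measuring mug, 90 mm wide, 110 mm high, handle on its +y side; a bystander. Origin: centre of its underside.
- scraper: Steel dough scraper with a wooden grip, about 90 by 130 mm, 18 mm high, lying flat; a bystander. Origin: on the bench under its blade.
- brush: Bench brush with a wooden handle lying flat, about 200 mm long and under 40 mm high; a bystander. Origin: on the bench under it, its handle towards -x.
- jar: Amber glass jar with a steel lid, 64 mm wide, 100 mm high; a bystander. Origin: centre of its underside.
There are look-alikes about, which are no part of the job. Of the things that look like the cap, the largest one is meant.

How it is judged:
By the outcome, as a careful person would: the job done as asked, in the order asked, and still so for the second after the job is handed in, while the arm keeps its last pose, push and grip.
It also fails if it takes over 38 s, if anything falls off the work surface, if the arm or the gripper's body presses on something with over 40 N, if the wrist force passes 120 N, or if a joint passes its speed limit or range.

## Robot

A 6-joint arm with a two-finger parallel gripper is mounted at the origin on the work surface. World frame = base frame: x ahead of the robot, y to its left, z up, the work surface at z = 0. Lengths are in m, angles in rad, forces in N, time in s.
With the tool pointing down it reaches from about 0.275 to 0.975 m from the base axis. Payload 8.4 kg.
Tool frame: the origin (TCP) lies at the very end of the fingers, on their centre line; the grasp point (between the pads) lies 19 mm behind it; z points along the fingers, x is the direction in which the jaws open and shut, and the axes are right-handed (so a half turn about z gives the same grasp; the last joint's range is limited). The gripper opens to 92 mm and grips with 3 to 60 N. Pads are 20 mm wide; open, the fingers measure 128 mm over their backs; the gripper's body (75 mm by 189 mm) begins 69 mm behind the grasp point.
Start: joints at [-1.267, 0.353, 1.633, -0, 1.155, -0.002], TCP at [0.188, -0.596, 0.215] pointing down, gripper open.
Joint ranges: [-2.63, 2.63], [-0.92, 2.1], [0.06, 2.66], [-1.3, 4.44], [0, 2.69], [-3.02, 3.02]. Speed limits (rad/s): [2.22, 2.22, 2.79, 3.14, 3.14, 3.14].

## Interface

Orientations are given as a unit quaternion [w, x, y, z].
In Python, from bench import readout, eyes, env gives the robot as it stands. The module is installed in compiled form; this text tells all that it offers.
- The arm moves only by the tool drive_tool, never from a script. Its arguments are lists of equal length, an entry for each row: "twist": the turn, a rotation vector about the world's x, y, z in degrees, a list of three; "dp": the shift along the world's x, y, z in m, a list of three; "gripper": the finger opening in m, from 0 to 0.0919. In form: {"twist": [[wx, wy, wz], ...], "dp": [[x, y, z], ...], "gripper": [gripper, ...]}. A call has 1 to 5 rows; each row is the pose to reach, as a shift and turn from the pose commanded when the call began; what a row does not reach only later rows make up. A row lasts 1/12 s, in which the tool goes at most 41.7 mm and 7.16 degrees, less where a joint would pass 70% of its speed; a pose out of reach is approached as far as the arm can. A call with a gripper value outside its range is refused whole. The fingers move at their own pace and stop on an object; "squeeze" is the grip in N (left out, the last holds). Time passes only in rows, so rows that repeat a pose let the fingers close. It gives the time, the measured TCP pose, the force and the opening at its end, in the units of the state.
- readout.observe(): the state, without advancing time (a new reading comes with each control period).
- eyes.camera(name): name is "scene" or "top" or "wrist"; returns a dict with "color" (384x512x3 uint8, red, green, blue), "range_z" (384x512 float32, m along the optical axis (not along the pixel's ray), 0 where there is no reading), "fx", "fy", "cx", "cy" (pixels), "eye" and "rotation" of the camera in the world; the wrist camera has in their place "T_tool_cam" (4x4, takes a point from camera to tool coordinates, whose origin is the TCP and whose axes are the tool frame's). Camera axes: x right, y down, z forward; pixel columns grow to the right and rows downward; lengths in m; the calibration is good to about 2 mm. A picture is of the moment at which its call begins: read the wrist's pose just before it.
- env.finish_job(): hands the job in, once; it reports no verdict.
Trained networks look in the newest picture that a camera, given by its name, has taken for a name from the list of things; names that differ only in an ending like _2 or _b are one class to them, and where a whole thing is asked for, a point or a joint stands for the part that bears it (a point fixed in the world has none). Each returns a list of dicts, best first, with "p" (0 to 1); they miss things now and then, are a little off and sometimes report something else, mostly with a low value. They report only what shows in the picture. A call takes as long as a camera call. They do not tell look-alikes from the thing itself.
- eyes.look_for(query, camera): "point" ([x, y, z] in m, in world coordinates, good to about 4 mm: the middle of the surface that is visible of it).
- eyes.trace(query, camera): "region" (384x512 bool, what is visible of it).
The state is a dict: "time_s": time; "joints": joint angles; "joint_velocities": joint speeds; "effort": joint torques, N m; "tool_pos": TCP position; "tool_rot": TCP orientation; "ft_force": force on the tool from outside, world axes, zero at the start; "wrist_torque": the same for the moment, N m; "grip_width": finger opening in m.
Only numpy, scipy, OpenCV 4.12 (cv2) and the standard library are available. Lean on these libraries where they do the work, as an engineer would, in place of code of your own. Each camera call takes 0.05 s, during which the arm holds its last target.

## Working session

There is one attempt and no reset: what is moved stays moved. The work goes in short steps, Python scripts to look and compute and a tool call to move; the robot and the scene stay as the last step left them, time stands still between calls to the robot, and variables do not carry over. Pictures are saved under pics/ and viewed, and the job is handed in when it is done.

Besides the shell and the picture viewer there is one more tool, called after "Call:" as name(argument=value, ...), one argument or row to a line, values as JSON. drive_tool: Moves the arm, as the interface text tells. Its arguments: {"type":"object","properties":{"twist":{"type":"array"},"dp":{"type":"array"},"gripper":{"type":"array"},"squeeze":{"type":"number"}},"required":["twist","dp","gripper"]}

```bash
mkdir -p pics; cat > h.py <<'E'
from bench import readout, eyes, env
import numpy as np, cv2
def snap(n,f):
    im=eyes.camera(n); cv2.imwrite('pics/'+f,im['color'][:,:,::-1]); return im
def cloud(im):
    z=im['range_z']; v,u=np.mgrid[:384,:512]
    p=np.stack([(u-im['cx'])/im['fx']*z,(v-im['cy'])/im['fy']*z,z],-1)
    return p@np.array(im['rotation']).T+np.array(im['eye'])
E
python3 - <<'E'
from h import *
s=readout.observe();print(s)
for n in('scene','top'):
    im=snap(n,n+'1.png'); 
    for q in('cap','jug','mouth','white_jug'):
        try:
            for d in eyes.look_for(q,n): print(n,q,d)
        except Exception as e: print(n,q,e)
    P=cloud(im); np.savez(n+'.npz',P=P,c=im['color'])
    c=im['color'].astype(int); m=(c[...,0]>110)&(c[...,1]<70)&(c[...,2]<80)&(im['range_z']>0)
    k,l,st,ce=cv2.connectedComponentsWithStats(m.astype('uint8'))
    for i in range(1,k):
        if st[i,4]>20:
            p=P[l==i]; print(n,st[i],p.min(0).round(3),p.max(0).round(3),np.median(p,0).round(3))
E
```

```text
{'time_s': 0.0, 'joints': array([-1.26742794e+00,  3.53598166e-01,  1.63414525e+00, -1.30574775e-05,
        1.15523136e+00, -2.40990472e-03]), 'joint_velocities': array([ 0.00058514, -0.00094012, -0.00055281,  0.00046083, -0.00121831,
       -0.00011184]), 'effort': array([ 2.21698065e-04, -5.93847048e+01, -3.34215546e+01,  6.97541423e-02,
        2.34068558e-02, -8.02703380e-05]), 'tool_pos': array([ 0.18798377, -0.59552121,  0.21389017]), 'tool_rot': array([-4.05071040e-04,  8.06548160e-01, -5.91167986e-01, -5.59931042e-04]), 'ft_force': array([-0.11629182, -0.21634452,  0.05306335]), 'wrist_torque': array([-0.06827483,  0.07197453,  0.0039482 ]), 'grip_width': 0.09202423456336073}
scene cap {'point': [0.6074, 0.2475, 0.2087], 'p': 0.78}
scene cap {'point': [0.6401, 0.1078, 0.0207], 'p': 0.76}
scene cap {'point': [0.5765, -0.1572, 0.1203], 'p': 0.36}
scene jug {'point': [0.6724, 0.2718, 0.1274], 'p': 0.71}
scene mouth {'point': [0.6745, 0.2746, 0.1284], 'p': 0.97}
scene white_jug {'point': [0.5756, -0.1569, 0.1195], 'p': 0.94}Traceback (most recent call last):
  File "<stdin>", line 9, in <module>
  File "h.py", line 8, in cloud
    return p@np.array(im['rotation']).T+np.array(im['eye'])
           ~^~~~~~~~~~~~~~~~~~~~~~~~~~~
ValueError: matmul: Input operand 1 has a mismatch in its core dimension 0, with gufunc signature (n?,k),(k,m?)->(n?,m?) (size 4 is different from 3)
```

```bash
cat > h.py <<'E'
from bench import readout, eyes, env
import numpy as np, cv2
from scipy.spatial.transform import Rotation as R
def Rq(q): q=np.array(q); return R.from_quat([q[1],q[2],q[3],q[0]]).as_matrix()
def snap(n,f):
    im=eyes.camera(n); cv2.imwrite('pics/'+f,im['color'][:,:,::-1]); return im
def cloud(im,s=None):
    z=im['range_z']; v,u=np.mgrid[:384,:512]
    p=np.stack([(u-im['cx'])/im['fx']*z,(v-im['cy'])/im['fy']*z,z],-1)
    if 'rotation' in im: return p@Rq(im['rotation']).T+np.array(im['eye'])
    T=np.array(im['T_tool_cam']); p=p@T[:3,:3].T+T[:3,3]
    return p@Rq(s['tool_rot']).T+s['tool_pos']
def reds(n,im,P):
    h=cv2.cvtColor(im['color'],cv2.COLOR_RGB2HSV); m=((h[...,0]<8)|(h[...,0]>172))&(h[...,1]>130)&(h[...,2]>70)&(im['range_z']>0)
    k,l,st,ce=cv2.connectedComponentsWithStats(m.astype('uint8'))
    for i in range(1,k):
        if st[i,4]>20:
            p=P[l==i]; print(n,st[i],p.min(0).round(3),p.max(0).round(3),np.median(p,0).round(3))
E
python3 - <<'E'
from h import *
for n in('scene','top'):
    im=snap(n,n+'1.png'); 
    for q in('cap','jug','white_jug'):
        if n=='top':
            for d in eyes.look_for(q,n): print(n,q,d)
    P=cloud(im); np.savez(n+'.npz',P=P,c=im['color'])
    reds(n,im,P)
E
```

```text
scene [  13  133  112   58 1423] [-0.227 -1.736 -0.514] [ 0.659 -0.503  0.116] [ 0.516 -0.707  0.009]
scene [327 217  23  23 282] [0.568 0.218 0.185] [0.623 0.27  0.215] [0.601 0.246 0.211]
scene [268 264  15  15 137] [ 0.619  0.09  -0.   ] [0.656 0.127 0.027] [0.64  0.112 0.023]
top cap {'point': [0.6332, 0.1024, 0.0197], 'p': 0.68}
top cap {'point': [0.5901, 0.2383, 0.2127], 'p': 0.65}
top cap {'point': [0.4663, 0.2364, 0.0185], 'p': 0.51}
top jug {'point': [0.622, 0.2383, 0.124], 'p': 0.9}
top white_jug {'point': [0.5288, -0.1794, 0.1301], 'p': 0.91}
top white_jug {'point': [0.3861, 0.4578, 0.0532], 'p': 0.51}
top [ 420  141   92   65 3957] [ 0.44  -0.812 -0.001] [ 0.656 -0.503  0.119] [ 0.55  -0.679  0.007]
top [169 148  19  19 194] [0.568 0.214 0.201] [0.62  0.267 0.216] [0.592 0.241 0.211]
top [224 153  11  10  74] [0.617 0.089 0.012] [0.65  0.124 0.03 ] [0.634 0.107 0.022]
top [188 202  10  11  66] [0.448 0.216 0.018] [0.482 0.248 0.028] [0.465 0.234 0.023]
```

View pics/scene1.png

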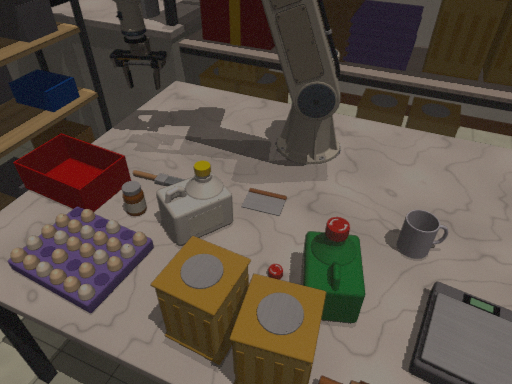

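View pics/top1.png

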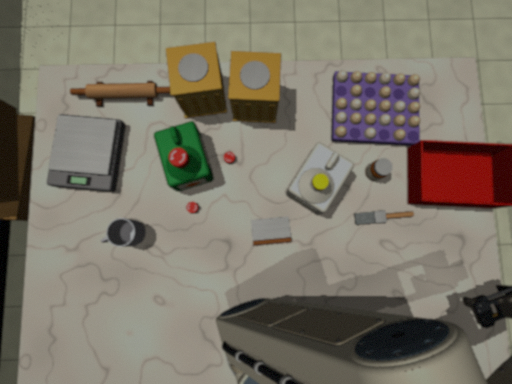

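```bash
python3 - <<'E'
from h import *
for n in('top','scene'):
    d=np.load(n+'.npz');P=d['P'];
    m=(P[...,2]>0.22)&(P[...,2]<0.5)&(P[...,0]>.45)&(P[...,1]>-.4)&(P[...,0]<1.1)
    q=P[m]; print(n,m.sum(), q.min(0),q.max(0), np.percentile(q[:,2],[50,90])) if m.any() else print('none')
    h=cv2.cvtColor(d['c'],cv2.COLOR_RGB2HSV); g=(h[...,0]>50)&(h[...,0]<80)&(h[...,1]>120)&(P[...,2]<.3)&(P[...,2]>.11)&(P[...,2]<.14)
    q=P[g]; print(cv2.minAreaRect((q[:,:2]*1000).astype('float32')))
im=eyes.camera('wrist');print(im['T_tool_cam'])
E
```

```text
none
((626.0119018554688, 248.62179565429688), (185.409423828125, 135.13226318359375), 16.99580192565918)
none
((633.45556640625, 253.97607421875), (180.8059844970703, 135.90521240234375), 16.079280853271484)
[[ 9.99999801e-01 -2.45409390e-04 -5.80324553e-04 -1.93747543e-04]
 [ 3.98204077e-04  9.59931011e-01  2.80236143e-01 -7.92897647e-02]
 [ 4.88298953e-04 -2.80236319e-01  9.59930918e-01 -1.70303817e-01]
 [ 0.00000000e+00  0.00000000e+00  0.00000000e+00  1.00000000e+00]]
```

Call:
drive_tool(
  twist=[
    [0,0,0],
    [0,0,0],
    [0,0,0],
    [0,0,0],
    [0,0,0],
  ],
  dp=[
    [0,0,0.04],
    [0.01,0.02,0.075],
    [0.025,0.05,0.1],
    [0.04,0.085,0.115],
    [0.055,0.12,0.125],
  ],
  gripper=[0.0919,0.0919,0.0919,0.0919,0.0919],
)

```text
time_s: 0.97
tool_pos: [0.2437, -0.4756, 0.3418]
tool_rot: [0.001, 0.806, -0.592, 0.001]
ft_force: [1.3, -0.9, -0.0]
grip_width: 0.0921
```

Call:
drive_tool(
  twist=[
    [0,0,0],
    [0,0,0],
    [0,0,0],
    [0,0,0],
    [0,0,0],
  ],
  dp=[
    [0.018,0.036,0],
    [0.036,0.072,0],
    [0.054,0.108,0],
    [0.072,0.144,0],
    [0.09,0.18,0],
  ],
  gripper=[0.0919,0.0919,0.0919,0.0919,0.0919],
)

```text
time_s: 1.38
tool_pos: [0.3335, -0.2942, 0.3399]
tool_rot: [-0.0, 0.806, -0.591, 0.0]
ft_force: [1.2, -0.1, 0.0]
grip_width: 0.092
```

Call:
drive_tool(
  twist=[
    [0,0,0],
    [0,0,0],
    [0,0,0],
    [0,0,0],
    [0,0,0],
  ],
  dp=[
    [0.018,0.036,0],
    [0.036,0.072,0],
    [0.054,0.108,0],
    [0.072,0.144,0],
    [0.09,0.18,0],
  ],
  gripper=[0.0919,0.0919,0.0919,0.0919,0.0919],
)

```text
time_s: 1.8
tool_pos: [0.4236, -0.1141, 0.34]
tool_rot: [-0.0, 0.807, -0.591, 0.0]
ft_force: [-0.2, -0.2, 0.3]
grip_width: 0.0918
```

Call:
drive_tool(
  twist=[
    [0,0,0],
    [0,0,0],
    [0,0,0],
    [0,0,0],
    [0,0,0],
  ],
  dp=[
    [0.018,0.036,0],
    [0.036,0.072,0],
    [0.054,0.108,0],
    [0.072,0.144,0],
    [0.09,0.18,0],
  ],
  gripper=[0.0919,0.0919,0.0919,0.0919,0.0919],
)

```text
time_s: 2.22
tool_pos: [0.5136, 0.0661, 0.3398]
tool_rot: [-0.0, 0.807, -0.591, 0.0]
ft_force: [1.1, -0.0, 1.0]
grip_width: 0.0917
```

Remaining ≈ (0.080, 0.175).

Call:
drive_tool(
  twist=[
    [0,0,0],
    [0,0,0],
    [0,0,0],
    [0,0,0],
    [0,0,0],
  ],
  dp=[
    [0.016,0.035,0],
    [0.033,0.071,0],
    [0.05,0.108,0],
    [0.067,0.144,0],
    [0.08,0.174,0],
  ],
  gripper=[0.0919,0.0919,0.0919,0.0919,0.0919],
)

```text
time_s: 2.63
tool_pos: [0.5939, 0.2407, 0.3394]
tool_rot: [-0.0, 0.807, -0.591, -0.0]
ft_force: [0.1, -0.2, 0.7]
grip_width: 0.092
```

Call:
drive_tool(
  twist=[
    [0,0,0],
    [0,0,0],
    [0,0,0],
  ],
  dp=[
    [0,0,0],
    [0,0,0],
    [0,0,0],
  ],
  gripper=[0.0919,0.0919,0.0919],
)

```text
time_s: 2.88
tool_pos: [0.5927, 0.2375, 0.3393]
tool_rot: [0.001, 0.807, -0.591, -0.0]
ft_force: [-0.1, -0.4, 0.2]
grip_width: 0.092
```

```bash
python3 - <<'E'
from h import *
s=readout.observe();print(s['joints'],s['tool_pos'],s['tool_rot'],s['ft_force'])
im=snap('wrist','w1.png');P=cloud(im,s);reds('wrist',im,P)
for d in eyes.look_for('cap','wrist'):print(d)
h=cv2.cvtColor(im['color'],cv2.COLOR_RGB2HSV); m=((h[...,0]<8)|(h[...,0]>172))&(h[...,1]>110)&(P[...,2]>.17)&(P[...,2]<.23)
top=m&(P[...,2]>.205);q=P[m|((P[...,2]>.2)&(P[...,2]<.22))]
print(q[:,2].max(),cv2.minEnclosingCircle((q[:,:2]*1000).astype('float32')))
t=P[(P[...,2]>.204)&(P[...,2]<.22)];print(len(t),np.median(t[:,2]),cv2.fitEllipse((cv2.convexHull((t[:,:2]*1000).astype('float32')))))
im=eyes.camera('top');P=cloud(im);t=P[(P[...,2]>.203)&(P[...,2]<.222)&(abs(P[...,1]-.24)<.05)];print(t.mean(0) if len(t) else '')
E
```

```text
[ 3.78987066e-01  2.87819538e-01  1.45042028e+00 -4.10116309e-04
  1.40435917e+00  1.64363141e+00] [0.59272554 0.23750434 0.33927056] [ 5.33768643e-04  8.06677254e-01 -5.90991975e-01 -9.56796708e-05] [-0.10245778 -0.36043995  0.20440638]
wrist [334 136  29  27 524] [0.618 0.09  0.   ] [0.656 0.129 0.024] [0.637 0.112 0.022]
wrist [ 225  147   58   60 2309] [0.569 0.216 0.183] [0.623 0.271 0.213] [0.599 0.244 0.21 ]
wrist [224 212  25  27 452] [0.447 0.216 0.001] [0.486 0.255 0.025] [0.471 0.237 0.022]
{'point': [0.6401, 0.1124, 0.0226], 'p': 0.92}
{'point': [0.469, 0.2354, 0.0184], 'p': 0.77}
{'point': [0.6001, 0.2463, 0.212], 'p': 0.72}
0.21271846883358345 ((687.9318237304688, 172.81814575195312), 143.42041015625)
3623 0.20985658024111883 ((685.2544555664062, 167.34983825683594), (101.85182189941406, 292.3382263183594), 49.815574645996094)
[0.86078076 0.23184014 0.2102697 ]
```

View pics/w1.png

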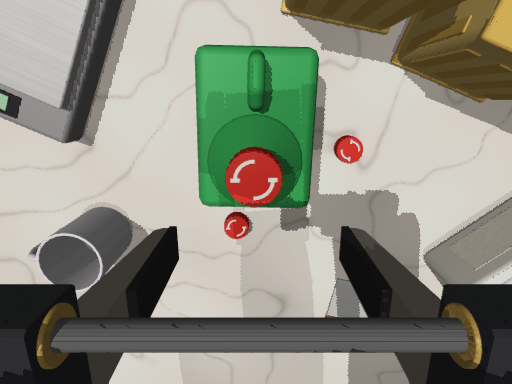

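```bash
cat >> h.py <<'E'
def capfit(n,s):
    im=eyes.camera(n);P=cloud(im,s)
    t=P[(P[...,2]>.2)&(P[...,2]<.222)&(np.hypot(P[...,0]-.596,P[...,1]-.241)<.045)]
    c,r=cv2.minEnclosingCircle((t[:,:2]*1000).astype('float32'))
    print(n,len(t),np.median(t[:,2]).round(4),'circ',np.round(c,1),round(r,1),'mid',(t.min(0)+t.max(0))/2, 'mean',t.mean(0))
E
python3 - <<'E'
from h import *
s=readout.observe();print(s['tool_pos'])
for n in('wrist','top','scene'):capfit(n,s)
E
```

```text
[0.59286346 0.23671073 0.33996976]
wrist 2539 0.2103 circ [595.6 243.9] 27.6 mid [0.59590809 0.24379912 0.20653438] mean [0.5967461  0.24416286 0.21006475]
top 21 0.2111 circ [601.  221.4] 16.5 mid [0.6009844  0.22047179 0.20964993] mean [0.60104707 0.21861469 0.21050321]
scene 370 0.2112 circ [595.7 242.8] 28.4 mid [0.59534286 0.24278603 0.2080573 ] mean [0.59968522 0.2434273  0.21029674]
```

Call:
drive_tool(
  twist=[
    [0,0,0],
    [0,0,0],
    [0,0,0],
    [0,0,0],
    [0,0,0],
  ],
  dp=[
    [0.003,0.005,-0.035],
    [0.003,0.005,-0.07],
    [0.003,0.005,-0.1],
    [0.003,0.005,-0.11],
    [0.003,0.005,-0.11],
  ],
  gripper=[0.0919,0.0919,0.0919,0.0919,0.0919],
)

```text
time_s: 3.6
tool_pos: [0.5946, 0.242, 0.227]
tool_rot: [0.002, 0.806, -0.591, -0.001]
ft_force: [-0.8, 0.7, 0.7]
grip_width: 0.0919
```

```bash
python3 - <<'E'
from h import *
s=readout.observe();print(s['tool_pos'],s['ft_force'])
im=snap('wrist','w2.png');capfit('wrist',s)
capfit('scene',s); s=readout.observe();print(s['tool_pos'],s['ft_force'])
E
```

```text
[0.59461059 0.24198635 0.22701933] [-0.8434824   0.66098475  0.70060153]
wrist 5618 0.2079 circ [594.3 243.3] 27.7 mid [0.59460667 0.24353291 0.20515479] mean [0.59595213 0.24365443 0.20765972]
scene 369 0.2112 circ [595.1 242.1] 28.4 mid [0.59617946 0.24283252 0.20725709] mean [0.59972963 0.24342643 0.21024206]
[0.59732193 0.24328301 0.23181939] [-0.44799049  0.89065578  0.52748135]
```

View pics/w2.png

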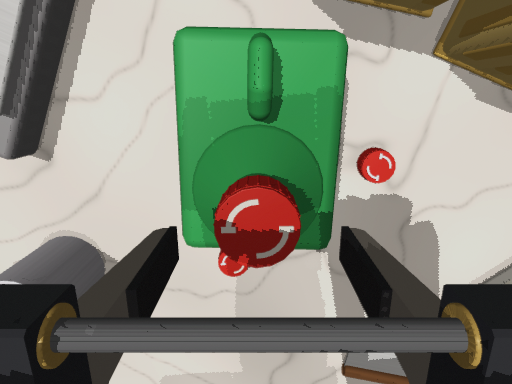

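Call:
drive_tool(
  twist=[
    [0,0,0],
    [0,0,0],
    [0,0,0],
    [0,0,0],
    [0,0,0],
  ],
  dp=[
    [-0.001,0,-0.015],
    [-0.001,0,-0.03],
    [-0.001,0,-0.045],
    [-0.001,0,-0.054],
    [-0.001,0,-0.054],
  ],
  gripper=[0.0919,0.0919,0.0919,0.0919,0.0919],
)

```text
time_s: 4.17
tool_pos: [0.5951, 0.2429, 0.1754]
tool_rot: [0.0, 0.807, -0.591, -0.0]
ft_force: [-0.8, -0.3, -0.4]
grip_width: 0.0916
```

Call:
drive_tool(
  twist=[
    [0,0,0],
    [0,0,0],
    [0,0,0],
    [0,0,0],
    [0,0,0],
  ],
  dp=[
    [0,0,0],
    [0,0,0],
    [0,0,0],
    [0,0,0],
    [0,0,0],
  ],
  gripper=[0.085,0.078,0.071,0.066,0.062],
  squeeze=5,
)

```text
time_s: 4.58
tool_pos: [0.5955, 0.2431, 0.1763]
tool_rot: [-0.0, 0.807, -0.591, 0.0]
ft_force: [0.6, -0.1, 0.2]
grip_width: 0.0629
```

Call:
drive_tool(
  twist=[
    [0,0,0],
    [0,0,0],
    [0,0,0],
    [0,0,0],
    [0,0,0],
  ],
  dp=[
    [0,0,0],
    [0,0,0],
    [0,0,0],
    [0,0,0],
    [0,0,0],
  ],
  gripper=[0.06,0.058,0.056,0.054,0.052],
)

```text
time_s: 5.0
tool_pos: [0.5951, 0.2432, 0.1756]
tool_rot: [-0.0, 0.807, -0.591, -0.0]
ft_force: [-0.1, 1.0, 1.6]
grip_width: 0.0538
```

Call:
drive_tool(
  twist=[
    [0,0,0],
    [0,0,0],
    [0,0,0],
    [0,0,0],
    [0,0,0],
  ],
  dp=[
    [0,0,0],
    [0,0,0],
    [0,0,0],
    [0,0,0],
    [0,0,0],
  ],
  gripper=[0.045,0.045,0.045,0.045,0.045],
  squeeze=45,
)

```text
time_s: 5.42
tool_pos: [0.5951, 0.2432, 0.1756]
tool_rot: [-0.0, 0.807, -0.591, -0.0]
ft_force: [-0.9, 2.1, 0.8]
grip_width: 0.0536
```

Call:
drive_tool(
  twist=[
    [0,0,0],
    [0,0,0],
    [0,0,0],
    [0,0,0],
    [0,0,0],
  ],
  dp=[
    [0,0,-0.0015],
    [0,0,-0.003],
    [0,0,-0.0045],
    [0,0,-0.006],
    [0,0,-0.006],
  ],
  gripper=[0.045,0.045,0.045,0.045,0.045],
)

```text
time_s: 5.83
tool_pos: [0.5952, 0.2432, 0.1703]
tool_rot: [-0.0, 0.807, -0.591, 0.0]
ft_force: [-4.2, 1.7, 10.6]
grip_width: 0.0533
```

Call:
drive_tool(
  twist=[
    [0,0,0],
    [0,0,0],
    [0,0,0],
  ],
  dp=[
    [0,0,0],
    [0,0,0],
    [0,0,0],
  ],
  gripper=[0.045,0.045,0.045],
)

```text
time_s: 6.08
tool_pos: [0.5952, 0.2432, 0.1706]
tool_rot: [-0.0, 0.807, -0.591, 0.0]
ft_force: [-4.2, 1.5, 9.6]
grip_width: 0.0534
```

Call:
drive_tool(
  twist=[
    [0,0,0],
    [0,0,0],
    [0,0,0],
  ],
  dp=[
    [-0.0005,0,-0.0007],
    [-0.0005,0,-0.0007],
    [-0.0005,0,-0.0007],
  ],
  gripper=[0.045,0.045,0.045],
)

```text
time_s: 6.33
tool_pos: [0.5952, 0.2432, 0.1702]
tool_rot: [-0.001, 0.807, -0.591, 0.0]
ft_force: [-2.5, 0.7, 9.9]
grip_width: 0.0536
```

Call:
drive_tool(
  twist=[
    [0,0,3],
    [0,0,6],
    [0,0,9],
    [0,0,12],
    [0,0,15],
  ],
  dp=[
    [0,0,0],
    [0,0,0],
    [0,0,0],
    [0,0,0],
    [0,0,0],
  ],
  gripper=[0.045,0.045,0.045,0.045,0.045],
)

```text
time_s: 6.75
tool_pos: [0.5959, 0.2431, 0.1704]
tool_rot: [-0.001, 0.877, -0.48, 0.001]
ft_force: [-0.9, 0.4, 9.8]
grip_width: 0.0534
```

```bash
python3 - <<'E'
from h import *
s=readout.observe();print(s['tool_pos'],s['ft_force'],s['wrist_torque'],s['joints'])
im=snap('wrist','w3.png')
E
```

```text
[0.5958612  0.2431225  0.17039784] [-0.94189587  0.37894774  9.76228263] [ 0.03233618  0.10250017 -0.01948433] [ 3.85318203e-01  4.21995177e-01  1.63445495e+00 -5.05243195e-04
  1.08227580e+00  1.38627559e+00]
```

View pics/w3.png

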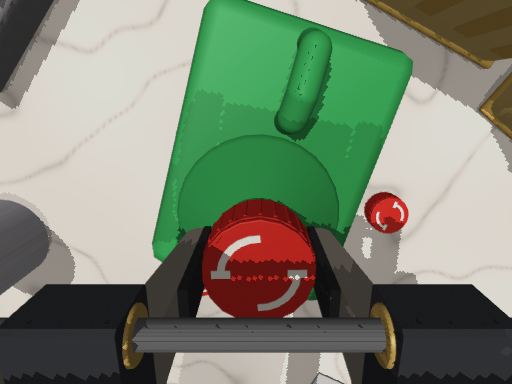

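The cap at (259,265) keeps the same arrow orientation relative to the jaws, while the jug has turned in view. So the cap is turning with the gripper and the torque is low.

Call:
drive_tool(
  twist=[
    [0,0,4],
    [0,0,8],
    [0,0,12],
    [0,0,16],
    [0,0,20],
  ],
  dp=[
    [0,0,0],
    [0,0,0],
    [0,0,0],
    [0,0,0],
    [0,0,0],
  ],
  gripper=[0.045,0.045,0.045,0.045,0.045],
)

```text
time_s: 7.22
tool_pos: [0.5961, 0.2432, 0.1705]
tool_rot: [-0.001, 0.948, -0.32, 0.001]
ft_force: [-0.5, 0.5, 9.7]
grip_width: 0.0536
```

Call:
drive_tool(
  twist=[
    [0,0,5],
    [0,0,10],
    [0,0,15],
    [0,0,20],
    [0,0,25],
  ],
  dp=[
    [0,0,0],
    [0,0,0],
    [0,0,0],
    [0,0,0],
    [0,0,0],
  ],
  gripper=[0.045,0.045,0.045,0.045,0.045],
)

```text
time_s: 7.63
tool_pos: [0.5962, 0.2432, 0.1705]
tool_rot: [-0.001, 0.994, -0.107, 0.002]
ft_force: [-0.6, 0.5, 9.5]
grip_width: 0.0532
```

Call:
drive_tool(
  twist=[
    [0,0,0],
    [0,0,0],
  ],
  dp=[
    [0,0,0],
    [0,0,0],
  ],
  gripper=[0.045,0.045],
)

```text
time_s: 7.8
tool_pos: [0.5962, 0.2432, 0.1705]
tool_rot: [-0.001, 0.994, -0.108, 0.002]
ft_force: [-0.4, 0.0, 9.6]
grip_width: 0.053
```

```bash
python3 - <<'E'
from h import *
s=readout.observe();print(s['tool_pos'],s['ft_force'],s['wrist_torque'],Rq(s['tool_rot'])[:,0])
im=snap('wrist','w4.png')
E
```

```text
[0.59617969 0.24320026 0.17050282] [-0.41747692  0.02179407  9.6376973 ] [0.04815757 0.01507303 0.04930349] [ 0.97651148 -0.21544122  0.00322792]
```

View pics/w4.png

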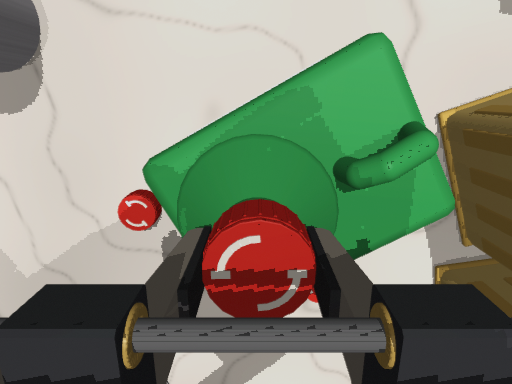

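Call:
drive_tool(
  twist=[
    [0,0,0],
    [0,0,0],
    [0,0,0],
    [0,0,0],
    [0,0,0],
  ],
  dp=[
    [0,0,0.004],
    [0,0,0.008],
    [0,0,0.012],
    [0,0,0.018],
    [0,0,0.025],
  ],
  gripper=[0.045,0.045,0.045,0.045,0.045],
)

```text
time_s: 8.27
tool_pos: [0.5941, 0.2425, 0.1936]
tool_rot: [0.001, 0.994, -0.109, -0.001]
ft_force: [0.4, -0.6, 0.1]
grip_width: 0.0535
```

Call:
drive_tool(
  twist=[
    [0,0,0],
    [0,0,0],
    [0,0,0],
    [0,0,0],
    [0,0,0],
  ],
  dp=[
    [0,0,0.018],
    [0,0,0.038],
    [0,0,0.058],
    [0,0,0.076],
    [0,0,0.09],
  ],
  gripper=[0.045,0.045,0.045,0.045,0.045],
)

```text
time_s: 8.68
tool_pos: [0.5948, 0.2429, 0.2858]
tool_rot: [-0.0, 0.994, -0.109, 0.0]
ft_force: [0.2, -0.5, -0.5]
grip_width: 0.0535
```

Call:
drive_tool(
  twist=[
    [0,0,0],
    [0,0,0],
    [0,0,0],
    [0,0,0],
    [0,0,0],
  ],
  dp=[
    [0,0,0],
    [0,0,0],
    [0,0,0],
    [0,0,0],
    [0,0,0],
  ],
  gripper=[0.045,0.045,0.045,0.045,0.045],
)

```text
time_s: 9.1
tool_pos: [0.5941, 0.2428, 0.2826]
tool_rot: [0.0, 0.994, -0.109, -0.001]
ft_force: [-0.4, 0.7, -1.1]
grip_width: 0.0533
```

```bash
python3 - <<'E'
from h import *
s=readout.observe();print(s['tool_pos'],s['tool_rot'],s['ft_force'],s['grip_width'],abs(s['joint_velocities']).max())
im=snap('scene','s5.png');P=cloud(im);reds('scene',im,P)
h=cv2.cvtColor(im['color'],cv2.COLOR_RGB2HSV); g=(h[...,0]>50)&(h[...,0]<80)&(h[...,1]>120)&(P[...,2]>.11)&(P[...,2]<.14)
print(cv2.minAreaRect((P[g][:,:2]*1000).astype('float32')))
t=P[(P[...,2]>.183)&(P[...,2]<.2)&(np.hypot(P[...,0]-.596,P[...,1]-.243)<.04)]
if len(t):print('mouth',len(t),(t.min(0)+t.max(0))/2,t.max(0)-t.min(0))
snap('wrist','w5.png')
cv2.imwrite('pics/s5c.png',cv2.resize(cv2.imread('pics/s5.png')[130:330,230:450],None,fx=3,fy=3))
E
```

```text
[0.59412788 0.24275671 0.28260499] [ 4.91648085e-04  9.94076076e-01 -1.08681961e-01 -8.63254357e-04] [-0.38854565  0.74831036 -1.12231802] 0.05325412995447401 0.007915328410094034
scene [  13  133  114   60 1654] [-0.225 -1.709 -0.512] [ 0.66  -0.501  0.116] [ 0.52  -0.703  0.01 ]
scene [124 172   7  10  22] [ 0.46  -0.508  0.003] [ 0.48  -0.503  0.051] [ 0.472 -0.506  0.028]
scene [ 99 186  17  14  43] [ 0.541 -0.515  0.004] [ 0.595 -0.506  0.059] [ 0.569 -0.512  0.019]
scene [344 186  14  22 187] [0.575 0.247 0.289] [0.622 0.27  0.32 ] [0.607 0.259 0.317]
scene [268 264  15  15 134] [0.619 0.089 0.006] [0.658 0.127 0.027] [0.642 0.111 0.023]
((634.6725463867188, 254.05223083496094), (182.72259521484375, 136.28875732421875), 16.1906795501709)
mouth 137 [0.59731678 0.24214961 0.19097892] [0.03774515 0.03822538 0.01467521]
```

View pics/s5c.png

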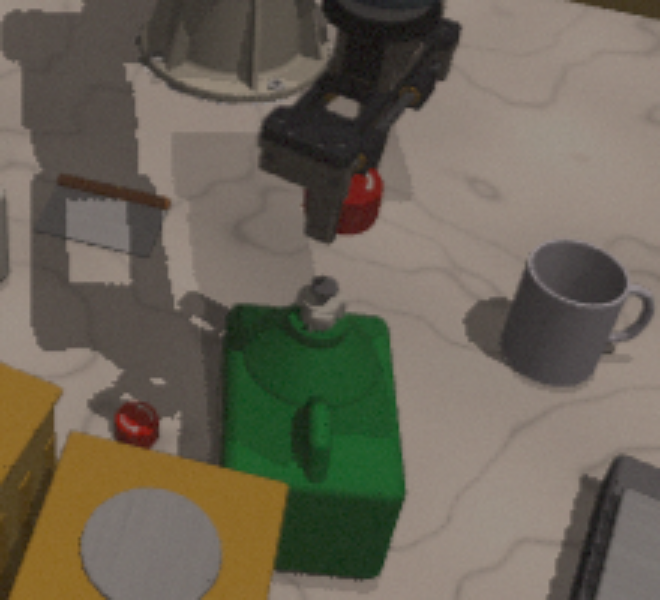

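View pics/w5.png

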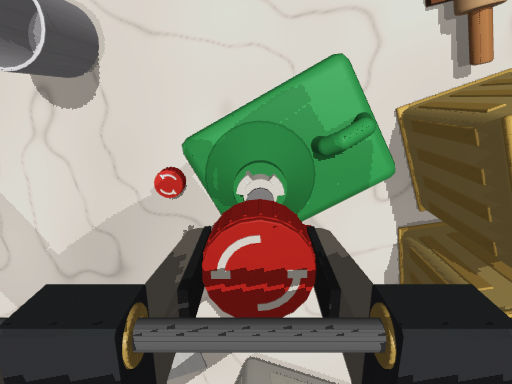

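Call:
drive_tool(
  twist=[
    [0,0,0],
    [0,0,0],
    [0,0,0],
    [0,0,0],
    [0,0,0],
  ],
  dp=[
    [0.001,0,0.003],
    [0.0015,0,0.005],
    [0.0015,0,0.005],
    [0.0015,0,0.005],
    [0.0015,0,0.005],
  ],
  gripper=[0.045,0.045,0.045,0.045,0.045],
)

```text
time_s: 9.62
tool_pos: [0.5962, 0.243, 0.289]
tool_rot: [-0.0, 0.994, -0.109, 0.0]
ft_force: [1.0, -0.0, -1.0]
grip_width: 0.0533
```

Call:
drive_tool(
  twist=[
    [0,0,0],
    [0,0,0],
    [0,0,0],
    [0,0,0],
    [0,0,0],
  ],
  dp=[
    [0,0,0],
    [0,0,0],
    [0,0,0],
    [0,0,0],
    [0,0,0],
  ],
  gripper=[0.045,0.045,0.045,0.045,0.045],
)

```text
time_s: 10.03
tool_pos: [0.5962, 0.243, 0.2889]
tool_rot: [0.0, 0.994, -0.109, -0.0]
ft_force: [-0.2, 1.2, -0.3]
grip_width: 0.0534
```

```bash
python3 - <<'E'
from h import *
s=readout.observe();print(s['tool_pos'],s['tool_rot'],s['ft_force'],s['grip_width'],abs(s['joint_velocities']).max())
print(env.finish_job())
E
```

```text
[0.59615371 0.24297638 0.28886297] [ 7.16885923e-06  9.94074008e-01 -1.08705406e-01 -1.98216289e-05] [-0.16011261  1.20735071 -0.2696469 ] 0.05343484342467392 0.0006778687841349697
the job is handed in; nothing more can be done
None
```

The green jug is open and the job is handed in, about 10 s into the 38 s allowed. The gripper still holds the red cap level and still, about 10 cm above the mouth.

- **Opening:** I gripped the cap from above at 45 N and pushed it down about 5 mm, with about 10 N of push, which matches the spring. I held it down while turning it 60° anticlockwise, then lifted it straight up. It came free with almost no resistance.
- **Cap position:** At the end the tool was at (0.596, 0.243), within about 1 mm of where the camera put the open neck. I put the cap's underside at about 0.292 to 0.293 m, against 0.192 m for the mouth. That height comes from the arm's readings and the grip depth. The last camera picture was before a final 5 mm rise and 1.5 mm sideways nudge.
- **Jug and surroundings:** The camera put the green jug within about 1 mm and 0.1° of its first position, which is within measurement error. The pictures after the lift showed nothing else disturbed.
- **One reading that differed:** A side force of about 4 N showed up while pressing down. A 0.5 mm shift eased it before the turn, and it was under 1 N by the end of the turn.

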